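# Feel out the hidden release and pop the parts case

## Robot

A 6-joint arm with a two-finger parallel gripper is mounted at the origin on a cart in front of the work surface, level with it; the furniture and walls round the work are solid. World frame = base frame: x ahead of the robot, y to its left, z up, the work surface at z = 0. Lengths are in m, angles in degrees, forces in N, time in s.
With the tool pointing down it reaches from about 0.3 to 0.75 m from the base axis. Payload 8.5 kg.
Tool frame: the origin (TCP) lies between the finger pads; the fingertips stand 19 mm ahead of it and the grasp point (between the pads) is the TCP; z points along the fingers, y is the line along which they close (so a half turn about z gives the same grasp; the last joint's range is limited). The gripper opens to 85 mm and grips with 20 to 120 N. Pads are 22 mm wide; open, the fingers measure 114 mm over their backs; the gripper's body (76 mm by 85 mm) begins 54 mm behind the grasp point. The pads swing forward as they close: fully open they stand 13 mm farther back than shut.
Start: joints at [62.779, 21.807, 74.336, -0, 83.858, -12.336], TCP at [0.141, 0.532, 0.25] pointing down, gripper open.
Joint ranges: [-178.18, 178.18], [-50.72, 133.34], [12.68, 142.11], [-81.47, 261.47], [9.98, 163.14], [-165.26, 165.26]. Speed limits (degrees/s): [136.94, 136.94, 180, 180, 180, 180].

## Interface

Orientations are given as a 3x3 rotation matrix whose columns are the frame's x, y, z axes.
In Python, from rig import env, optics gives the robot as it stands.
- The arm moves only by the tool arm_command, never from a script. Its argument "commands" is one flat list of numbers, 7 for each row, row after row: the closure, from -1 (fully open) to 1 (shut), so that 0 is half open, then the shift along the tool's x, y, z as a fraction of full scale, then the turn, a rotation vector about the tool's x, y, z as a fraction of full scale. A call has 1 to 12 rows; each row is the pose to reach, as a shift and turn from the pose commanded when the call began, along the tool's axes at that moment; what a row does not reach only later rows make up. Full scale, the value 1, is 500 mm for a shift and 120 degrees for a turn. A row lasts 1/12 s, in which the tool goes at most 41.7 mm and 7.16 degrees, less where a joint would pass 70% of its speed; a pose out of reach is approached as far as the arm can. A call with a number of a shift or a turn outside -1 to 1 is refused whole. A call with a gripper value outside its range is refused whole. The fingers move at their own pace and stop on an object; "newtons" is the grip in N (left out, the last holds). Time passes only in rows, so rows that repeat a pose let the fingers close. It gives the time, the measured TCP pose, the force, the opening and the grip force at its end, in the units of the state.
- env.observe(): the state, without advancing time (a new reading comes with each control period).
- optics.get_image(name): name is "side" or "top" or "wrist"; returns a dict with "image" (480x640x3 uint8, red, green, blue), "intrinsics" (3x3 intrinsics, pixels), "origin" and "orientation" of the camera in the world; the wrist camera has in their place "tool_from_camera" (4x4, takes a point from camera to tool coordinates, whose origin is the TCP and whose axes are the flange's). Camera axes: x right, y down, z forward; pixel columns grow to the right and rows downward; lengths in m; the calibration is good to about 2 mm. A picture is of the moment at which its call begins: read the wrist's pose just before it. There is no depth.
- env.close_job(): hands the job in; it is judged then, once.
The state is a dict: "time_s": time; "q": joint angles; "qvel": joint speeds; "joint_efforts": joint torques, N m; "position": TCP position; "tool_rot": TCP orientation; "ft_force": force on the tool from outside, world axes, zero at the start; "wrist_torque": the same for the moment, N m; "grip_width": finger opening in m; "gripper_force": force on a finger pad.
Only numpy, scipy, OpenCV 4.12 (cv2) and the standard library are available. Lean on these libraries where they do the work, as an engineer would, in place of code of your own. Each camera call takes 0.05 s, during which the arm holds its last target. There are 200 camera calls.

## Task

With the fingers closed, touch the left end of the steel edge strip along the front of the grey case and slide along its top to the right until you feel the hidden notch; then press the catch inside the notch fully down so that the lid pops ajar, and leave it that way. Do not touch the lid, and leave the stones and the cork block beside the case where they lie; nothing is to be gripped or lifted.

Things in the scene. Friction and masses are not known exactly. Their poses are not given: they have to be found in the camera images.
- case: Grey painted low case, 140 (x) x 350 (y) x 66 mm high, fixed to the bench. Origin: centre of its underside. Own axes: -x its front (towards the robot), +y its left as the robot sees it, z up. A bare steel strip runs along its front top edge; grey caps 66 mm high cover the strip's two ends, and a grey lid lies behind it.
- edge_mid (a point): Middle of the strip's exposed top (case axes, fixed to the case). The strip is 34 mm wide, level, 60 mm above the bench, exposed 107 mm to either side in y, and cannot be shifted. It stands in a channel 44 mm wide whose thin walls are 4 mm lower than its top.
- notch_span (a point): Middle of the stretch where the notch may be, 18 mm below the strip's top. The notch cuts through the strip, 64 mm long in y; its middle lies from 30 mm right (-y) to 18 mm left of this point, different every time. On its floor, 42 mm above the bench, lies the catch: a flat steel bar 32 mm wide (x) that runs on under the strip.
- key (a joint): The catch in the notch: how far it has been pressed straight down, 0 (up, lid shut) to 0.008 m (fully down). It takes about 7 to 10 N and stays where it is left.
- lid (a joint): The grey lid behind the strip (78 x 338 mm, its top 57 mm above the bench when shut), hinged at the back of the case: 0 shut, about 0.12 rad ajar when the catch is fully down. The catch moves it; its front edge, 23 mm behind the strip's centre line, then rises about 10 mm.
- stone_slip: Loose flat grey-green sharpening stone, 46 x 111 x 13 mm, left of the case; origin: centre of its underside.
- cork_block: Loose cork block, 52 x 86 x 30 mm, right of the case; origin: centre of its underside.
- nagura: Loose dark oval rubbing stone, 60 x 74 x 27 mm, further right of the case; origin: centre of its underside.

How it is judged:
By the outcome, as a careful person would: the job done as asked, in the order asked, and still so for the second after the job is handed in, with the robot touching nothing.
It also fails if it takes over 51 s, if anything falls off the work surface, if the arm or the gripper's body presses on something with over 40 N, if the wrist force passes 120 N, or if a joint passes its speed limit or range.

## Working session

There is one attempt and no reset: what is moved stays moved. The work goes in short steps, Python scripts to look and compute and a tool call to move; the robot and the scene stay as the last step left them, time stands still between calls to the robot, and variables do not carry over. Pictures are saved under pics/ and viewed, at most 10 in all, crops included, and the job is handed in when it is done.

Besides the shell and the picture viewer there is one more tool, called after "Call:" as name(argument=value, ...) on one line, values as JSON. arm_command: Moves the arm, as the interface text tells. Shift numbers are shares of 500 mm and turn numbers shares of 120 degrees, none past 1 either way. Its arguments: {"type":"object","properties":{"commands":{"type":"array","items":{"type":"number"}},"newtons":{"type":"number"}},"required":["commands"]}

```bash
mkdir -p pics; python3 - <<'E'
from rig import env, optics
import cv2,numpy as np
s=env.observe();print(s['time_s'],s['position'],s['tool_rot'],s['grip_width'],s['ft_force'])
for n in ('top','side'):
    d=optics.get_image(n);cv2.imwrite(f'pics/{n}0.png',d['image'][:,:,::-1])
    print(n,d['intrinsics'],d['origin'],d['orientation'])
    np.savez(f'{n}.npz',K=d['intrinsics'],o=d['origin'],R=d['orientation'])
E
```

```text
0.0 [0.14116363 0.53129902 0.24970887] [[-9.66444705e-01  2.56873815e-01 -6.89466218e-04]
 [ 2.56874532e-01  9.66443858e-01 -1.32083529e-03]
 [ 3.27042390e-04 -1.45362059e-03 -9.99998890e-01]] 0.08545414541805675 [ 0.08933175 -0.15032755 -0.96814341]
top [[443.45599259   0.         318.63419405]
 [  0.         443.45599259 243.95120188]
 [  0.           0.           1.        ]] [ 0.41637427 -0.05691707  0.96513717] [[-0.00920199 -0.99640952  0.08416293]
 [-0.99990137  0.00827577 -0.01134731]
 [ 0.01061005 -0.08425905 -0.99638739]]
side [[476.65386576   0.         317.27403209]
 [  0.         476.65386576 242.667249  ]
 [  0.           0.           1.        ]] [ 0.54018416 -1.07650203  0.51487973] [[ 0.99796995  0.04105645 -0.04868616]
 [ 0.06111339 -0.40225772  0.91348447]
 [ 0.01792004 -0.91460543 -0.40395022]]
```

View pics/top0.png

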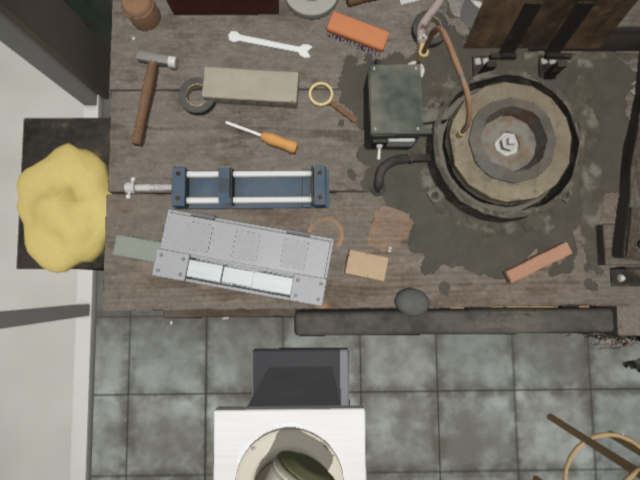

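View pics/side0.png

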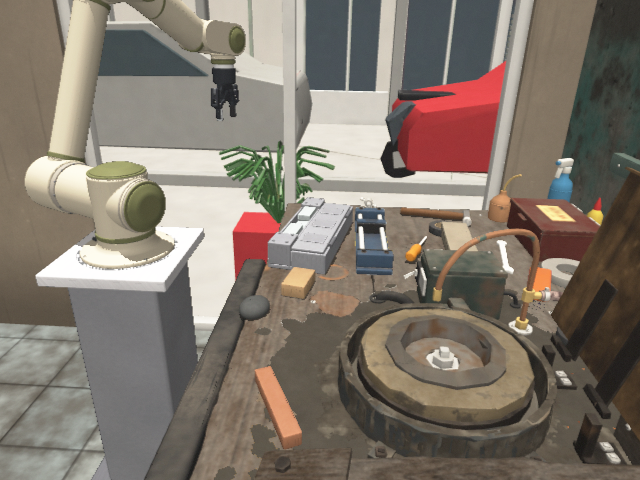

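The top view shows the case turned by about 10°, with corners near (168,211), (333,240), (322,304) and (153,276). The pale strip runs from (188,262) to (293,295), with seams near 222 and 257. The green stone is at its left, and the cork (367,265) and dark nagura (412,301) are at its right. The side view agrees. I'll zoom in next.

```bash
python3 - <<'E'
import cv2
a=cv2.imread('pics/top0.png')[200:312,145:345]
cv2.imwrite('pics/crop0.png',cv2.resize(a,None,fx=4,fy=4,interpolation=cv2.INTER_CUBIC))
E
```

```text
(no output)
```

View pics/crop0.png

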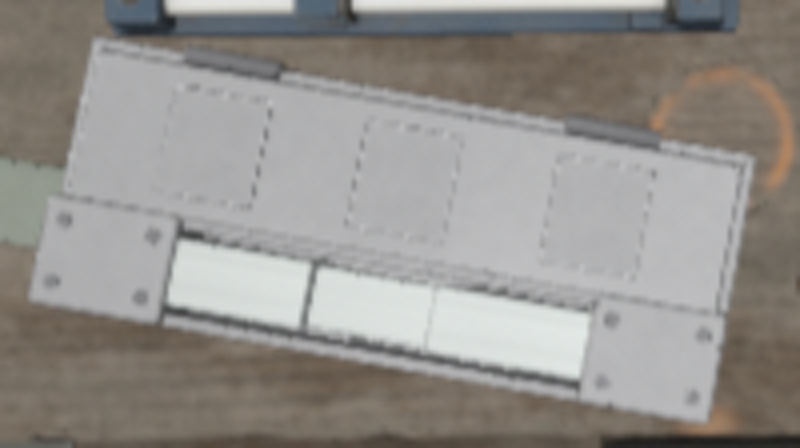

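```bash
python3 - <<'E'
import numpy as np
d=np.load('top.npz');K,o,R=d['K'],d['o'],d['R']
def w(x,y,z):
    u=(x+.5)/4-.5+145;v=(y+.5)/4-.5+200
    r=R@np.linalg.solve(K,[u,v,1]);return (o+r*(z-o[2])/r[2])[:2]
P={n:w(*c,.06) for n,c in dict(LT=(177,238),LB=(166,305),RT=(592,313),RB=(581,380),nLT=(318,265),nLB=(305,328),nRT=(435,288),nRB=(427,350)).items()}
for k,v in P.items():print(k,v.round(4))
L=(P['LT']+P['LB'])/2;Rr=(P['RT']+P['RB'])/2;m=(L+Rr)/2;y=L-Rr
print('mid',m,'len',np.linalg.norm(y),'dir',y/np.linalg.norm(y),'yaw',np.degrees(np.arctan2(-y[0],y[1])))
y/=np.linalg.norm(y)
for k,v in P.items():print(k,'s=',((v-m)@y).round(4),'x=',((v-m)@[y[1],-y[0]]).round(4))
# cap corners
for c in ((30,300),(50,197),(722,317),(708,418)):
  v=w(*c,.066);print(c,((v-m)@y).round(4),((v-m)@[y[1],-y[0]]).round(4))
E
```

```text
LT [0.464  0.1973]
LB [0.43   0.2023]
RT [ 0.424  -0.0137]
RB [ 0.3902 -0.008 ]
nLT [0.4496 0.1256]
nLB [0.4178 0.1319]
nRT [0.4374 0.0661]
nRB [0.4061 0.07  ]
mid [0.42707225 0.09449323] len 0.21438235248158238 dir [0.18617363 0.98251686] yaw -10.729565110382959
LT s= 0.1079 x= 0.0172
LB s= 0.1065 x= -0.0172
RT s= -0.1069 x= 0.0171
RB s= -0.1075 x= -0.0171
nLT s= 0.0347 x= 0.0164
nLB s= 0.035 x= -0.0161
nRT s= -0.026 x= 0.0155
nRB s= -0.028 x= -0.0161
(30, 300) 0.1725 -0.0266
(50, 197) 0.1734 0.0261
(722, 317) -0.1721 0.0268
(708, 418) -0.1741 -0.0243
```

The strip measures 214.4 mm, as specified. Its middle is at (0.427, 0.0945) with a yaw of -10.7°. Next I close the fingers and hover over the left end.

Call:
arm_command(commands=[1, -0.764, -0.5215, 0.1, 0, 0, -0.0346, 1, -0.764, -0.5215, 0.1, 0, 0, -0.0346, 1, -0.764, -0.5215, 0.1, 0, 0, -0.0346, 1, -0.764, -0.5215, 0.1, 0, 0, -0.0346, 1, -0.764, -0.5215, 0.1, 0, 0, -0.0346, 1, -0.764, -0.5215, 0.1, 0, 0, -0.0346, 1, -0.764, -0.5215, 0.1, 0, 0, -0.0346, 1, -0.764, -0.5215, 0.1, 0, 0, -0.0346, 1, -0.764, -0.5215, 0.1, 0, 0, -0.0346, 1, -0.764, -0.5215, 0.2205, 0, 0, -0.0346, 1, -0.764, -0.5215, 0.2205, 0, 0, -0.0346, 1, -0.764, -0.5215, 0.2205, 0, 0, -0.0346], newtons=60)

```text
time_s: 1.1
position: [0.4444, 0.1791, 0.1383]
tool_rot: [[-0.982, 0.188, -0.001], [0.188, 0.982, -0.0], [0.001, -0.001, -1.0]]
ft_force: [0.2, 0.2, 0.2]
grip_width: 0.0002
gripper_force: 0.0
```

Call:
arm_command(commands=[1, 0, 0, 0, 0, 0, 0, 1, 0, 0, 0, 0, 0, 0])

```text
time_s: 1.27
position: [0.4434, 0.1806, 0.1391]
tool_rot: [[-0.982, 0.188, -0.003], [0.188, 0.982, -0.0], [0.003, -0.001, -1.0]]
ft_force: [0.2, 0.4, 0.0]
grip_width: 0.0
gripper_force: 0.0
```

```bash
python3 - <<'E'
from rig import env, optics
import cv2,numpy as np
s=env.observe();p=np.array(s['position']);print(s['time_s'],p,s['ft_force'],s['grip_width'])
d=optics.get_image('wrist');cv2.imwrite('pics/w1.png',d['image'][:,:,::-1])
T=np.array(d['tool_from_camera']);R=np.array(s['tool_rot']);K=np.array(d['intrinsics']);print(T)
m=np.array([.42707,.09449]);y=np.array([.18617,.98252]);x=np.array([.98252,-.18617])
print('s',(p[:2]-m)@y,'x',(p[:2]-m)@x)
def pr(sx,ss,z):
    w=np.r_[m+ss*y+sx*x,z];c=T[:3,:3].T@(R.T@(w-p)-T[:3,3]);u=K@c;return (u[:2]/u[2]).round(1)
for q in ((-.017,.107),(.017,.107),(-.017,-.107),(.017,-.107)):print(q,pr(*q,.06))
E
```

```text
1.2667 [0.44344642 0.18063397 0.13913602] [0.18439286 0.43181786 0.0441031 ] 2.25954113003312e-06
[[-3.23327534e-04 -9.46917626e-01 -3.21476136e-01  8.14772604e-02]
 [ 9.99999825e-01 -4.65736661e-04  3.66082463e-04  1.57317715e-03]
 [-4.96373159e-04 -3.21475961e-01  9.46917610e-01 -1.24631216e-01]
 [ 0.00000000e+00  0.00000000e+00  0.00000000e+00  1.00000000e+00]]
s 0.08768696716095067 x 5.273893035633693e-05
(-0.017, 0.107) [343.1 230.7]
(0.017, 0.107) [341.7 285.5]
(-0.017, -0.107) [-36.3 231.6]
(0.017, -0.107) [-19.4 286.3]
```

View pics/w1.png

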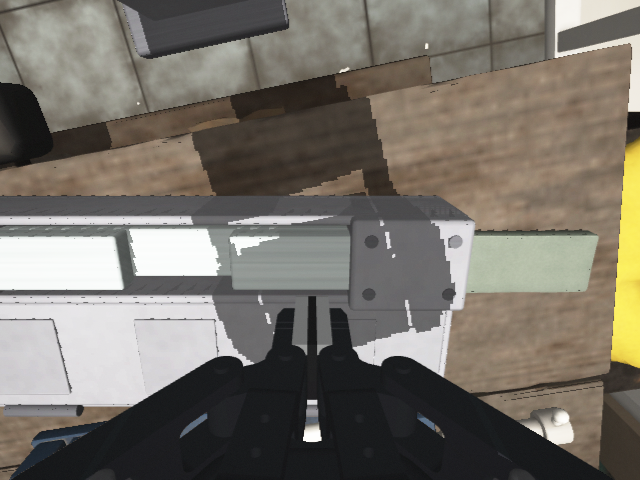

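The wrist view shows the strip's left cap edge near col 350, the notch at about cols 125–230 and the closed fingers centred on col 312. The strip's cross-centre at row 258 matches my model. Now I descend by feel.

Call:
arm_command(commands=[1, 0, 0.003, 0.05, 0, 0, 0, 1, 0, 0.003, 0.09, 0, 0, 0, 1, 0, 0.003, 0.106, 0, 0, 0, 1, 0, 0.003, 0.112, 0, 0, 0, 1, 0, 0.003, 0.114, 0, 0, 0, 1, 0, 0.003, 0.116, 0, 0, 0, 1, 0, 0.003, 0.116, 0, 0, 0, 1, 0, 0.003, 0.116, 0, 0, 0])

```text
time_s: 1.98
position: [0.4441, 0.183, 0.0828]
tool_rot: [[-0.983, 0.186, 0.001], [0.186, 0.983, 0.0], [-0.001, 0.0, -1.0]]
ft_force: [0.2, 0.0, -0.0]
grip_width: 0.0003
gripper_force: 0.0
```

Call:
arm_command(commands=[1, 0, 0, 0.002, 0, 0, 0, 1, 0, 0, 0.002, 0, 0, 0, 1, 0, 0, 0.003, 0, 0, 0, 1, 0, 0, 0.003, 0, 0, 0, 1, 0, 0, 0.004, 0, 0, 0, 1, 0, 0, 0.004, 0, 0, 0])

```text
time_s: 2.48
position: [0.4437, 0.1828, 0.08]
tool_rot: [[-0.982, 0.186, -0.0], [0.186, 0.982, -0.0], [0.0, -0.0, -1.0]]
ft_force: [-0.4, 0.4, -0.3]
grip_width: 0.0001
gripper_force: 0.0
```

Call:
arm_command(commands=[1, 0, 0, 0.001, 0, 0, 0, 1, 0, 0, 0.001, 0, 0, 0, 1, 0, 0, 0.002, 0, 0, 0, 1, 0, 0, 0.002, 0, 0, 0, 1, 0, 0, 0.002, 0, 0, 0])

```text
time_s: 2.9
position: [0.4438, 0.1829, 0.0791]
tool_rot: [[-0.983, 0.186, 0.0], [0.186, 0.983, -0.0], [-0.0, 0.0, -1.0]]
ft_force: [1.1, -0.5, 1.1]
grip_width: 0.0
gripper_force: 0.2
```

Call:
arm_command(commands=[1, 0, 0, 0.001, 0, 0, 0, 1, 0, 0, 0.001, 0, 0, 0, 1, 0, 0, 0.001, 0, 0, 0])

```text
time_s: 3.15
position: [0.4438, 0.1829, 0.079]
tool_rot: [[-0.983, 0.186, 0.0], [0.186, 0.983, -0.0], [-0.0, 0.0, -1.0]]
ft_force: [-0.6, 0.8, 6.7]
grip_width: -0.0002
gripper_force: 3.3
```

Contact is confirmed at the left end: 6.7 N with the tip at z = 60 mm. Now I slide right.

Call:
arm_command(commands=[1, 0, -0.004, 0, 0, 0, 0, 1, 0, -0.01, 0, 0, 0, 0, 1, 0, -0.016, 0, 0, 0, 0, 1, 0, -0.022, 0, 0, 0, 0, 1, 0, -0.028, 0, 0, 0, 0, 1, 0, -0.034, 0, 0, 0, 0, 1, 0, -0.04, 0, 0, 0, 0, 1, 0, -0.046, 0, 0, 0, 0, 1, 0, -0.052, 0, 0, 0, 0, 1, 0, -0.058, 0, 0, 0, 0, 1, 0, -0.06, 0, 0, 0, 0, 1, 0, -0.06, 0, 0, 0, 0])

```text
time_s: 4.15
position: [0.4387, 0.1533, 0.0791]
tool_rot: [[-0.982, 0.187, 0.002], [0.187, 0.982, 0.001], [-0.002, 0.001, -1.0]]
ft_force: [0.7, 1.6, 6.1]
grip_width: -0.0001
gripper_force: 3.0
```

Call:
arm_command(commands=[1, 0, -0.004, 0, 0, 0, 0, 1, 0, -0.01, 0, 0, 0, 0, 1, 0, -0.016, 0, 0, 0, 0, 1, 0, -0.022, 0, 0, 0, 0, 1, 0, -0.028, 0, 0, 0, 0, 1, 0, -0.034, 0, 0, 0, 0, 1, 0, -0.04, 0, 0, 0, 0, 1, 0, -0.046, 0, 0, 0, 0, 1, 0, -0.052, 0, 0, 0, 0, 1, 0, -0.056, 0, 0, 0, 0, 1, 0, -0.056, 0, 0, 0, 0])

```text
time_s: 5.07
position: [0.4326, 0.1254, 0.0784]
tool_rot: [[-0.982, 0.187, -0.001], [0.187, 0.982, -0.0], [0.001, -0.001, -1.0]]
ft_force: [-0.2, 0.6, 0.4]
grip_width: -0.0001
gripper_force: 0.0
```

The force vanished at s≈31 mm, so the notch is felt. I move to its middle and lower in.

Call:
arm_command(commands=[1, 0, -0.01, 0, 0, 0, 0, 1, 0, -0.02, 0, 0, 0, 0, 1, 0, -0.03, 0, 0, 0, 0, 1, 0, -0.04, 0, 0, 0, 0, 1, 0, -0.05, 0, 0, 0, 0, 1, 0, -0.05, 0, 0, 0, 0, 1, 0, -0.05, 0.003, 0, 0, 0, 1, 0, -0.05, 0.006, 0, 0, 0, 1, 0, -0.05, 0.01, 0, 0, 0, 1, 0, -0.05, 0.012, 0, 0, 0, 1, 0, -0.05, 0.012, 0, 0, 0])

```text
time_s: 5.98
position: [0.4282, 0.1015, 0.0723]
tool_rot: [[-0.983, 0.186, -0.001], [0.186, 0.983, 0.0], [0.001, -0.0, -1.0]]
ft_force: [-0.2, -0.1, -0.4]
grip_width: -0.0001
gripper_force: 0.0
```

```bash
python3 - <<'E'
from rig import env, optics
import cv2
s=env.observe();print(s['position'],s['ft_force'])
d=optics.get_image('wrist');cv2.imwrite('pics/w2.png',d['image'][150:400,60:560,::-1])
E
```

```text
[0.42815902 0.10147046 0.0722716 ] [-0.22333081 -0.09106392 -0.42405094]
```

View pics/w2.png

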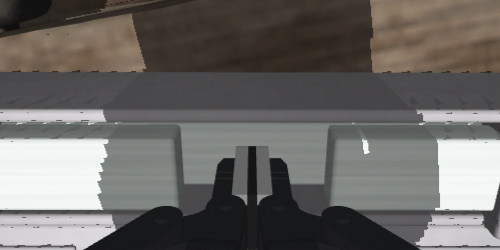

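The tip is 6 mm inside the notch. It is centred (crop cols 180–330, fingers at 252), so I press down.

Call:
arm_command(commands=[1, 0, 0, 0.01, 0, 0, 0, 1, 0, 0, 0.018, 0, 0, 0, 1, 0, 0, 0.022, 0, 0, 0, 1, 0, 0, 0.024, 0, 0, 0, 1, 0, 0, 0.026, 0, 0, 0, 1, 0, 0, 0.026, 0, 0, 0])

```text
time_s: 6.53
position: [0.4281, 0.1013, 0.0595]
tool_rot: [[-0.983, 0.186, -0.0], [0.186, 0.983, 0.0], [0.0, -0.0, -1.0]]
ft_force: [-0.2, -0.6, -0.4]
grip_width: -0.0001
gripper_force: 0.0
```

Call:
arm_command(commands=[1, 0, 0, 0.002, 0, 0, 0, 1, 0, 0, 0.004, 0, 0, 0, 1, 0, 0, 0.005, 0, 0, 0])

```text
time_s: 6.78
position: [0.4282, 0.1013, 0.0572]
tool_rot: [[-0.983, 0.186, -0.0], [0.186, 0.983, -0.0], [0.0, -0.0, -1.0]]
ft_force: [-1.8, 0.5, 6.1]
grip_width: -0.0001
gripper_force: 2.8
```

Call:
arm_command(commands=[1, 0, 0, 0.002, 0, 0, 0, 1, 0, 0, 0.004, 0, 0, 0, 1, 0, 0, 0.006, 0, 0, 0, 1, 0, 0, 0.008, 0, 0, 0, 1, 0, 0, 0.008, 0, 0, 0])

```text
time_s: 7.2
position: [0.4282, 0.1013, 0.0531]
tool_rot: [[-0.983, 0.186, -0.0], [0.186, 0.983, 0.0], [0.0, -0.0, -1.0]]
ft_force: [-1.3, 0.8, 2.8]
grip_width: -0.0004
gripper_force: 1.2
```

Call:
arm_command(commands=[1, 0, 0, 0.001, 0, 0, 0, 1, 0, 0, 0.002, 0, 0, 0, 1, 0, 0, 0.003, 0, 0, 0, 1, 0, 0, 0.003, 0, 0, 0])

```text
time_s: 7.53
position: [0.4282, 0.1014, 0.0528]
tool_rot: [[-0.983, 0.186, 0.001], [0.186, 0.983, -0.0], [-0.001, -0.0, -1.0]]
ft_force: [-6.6, -0.2, 24.3]
grip_width: 0.0003
gripper_force: 11.9
```

The catch has bottomed: 24 N with z steady at 0.053. I lift straight out.

Call:
arm_command(commands=[1, 0, 0, -0.006, 0, 0, 0, 1, 0, 0, -0.016, 0, 0, 0, 1, 0, 0, -0.04, 0, 0, 0, 1, 0, 0, -0.08, 0, 0, 0, 1, 0, 0, -0.14, 0, 0, 0, 1, 0, 0, -0.2, 0, 0, 0, 1, 0, 0, -0.26, 0, 0, 0, 1, 0, 0, -0.26, 0, 0, 0, 1, 0, 0, -0.26, 0, 0, 0])

```text
time_s: 8.28
position: [0.4288, 0.1013, 0.1826]
tool_rot: [[-0.983, 0.186, 0.003], [0.186, 0.983, -0.0], [-0.003, 0.0, -1.0]]
ft_force: [-0.3, 0.2, 0.1]
grip_width: -0.0003
gripper_force: 0.0
```

```bash
python3 - <<'E'
from rig import env, optics
import cv2,numpy as np
s=env.observe();print(s['time_s'],s['position'],s['ft_force'])
a=optics.get_image('side')['image'][190:330,230:420,::-1];b=cv2.imread('pics/side0.png')[190:330,230:420]
cv2.imwrite('pics/cmp.png',cv2.resize(np.hstack([b,a]),None,fx=2.1,fy=2.1,interpolation=cv2.INTER_CUBIC))
cv2.imwrite('pics/w3.png',optics.get_image('wrist')['image'][:,:,::-1])
E
```

```text
8.2833 [0.42875505 0.10132495 0.18257583] [-0.29075364  0.16249276  0.086347  ]
```

View pics/cmp.png

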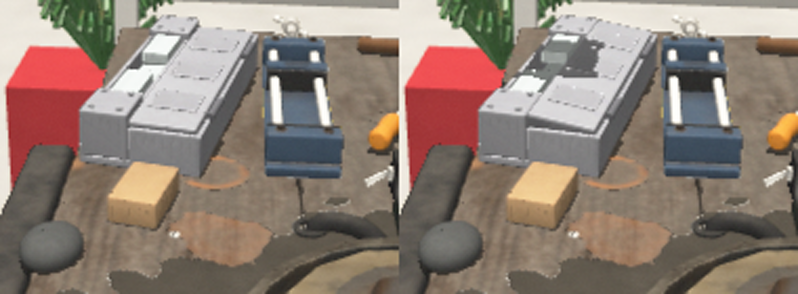

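View pics/w3.png

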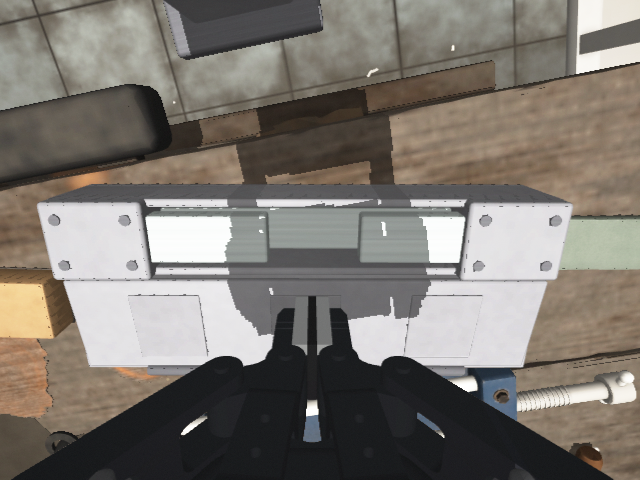

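The side view shows the lid ajar, with its front edge raised at crop (540,120). The cork and stones have not moved, and the wrist view shows the tool clear of the case.

```bash
python3 -c "
from rig import env
print(env.close_job())"
```

```text
the job is handed in; nothing more can be done
None
```

I found the notch by sliding right along the strip from its left end and pressed the catch down to its stop (24 N). The side camera shows the lid ajar and the cork and dark stone unmoved; I didn't re-measure the sharpening stone. Handed in at about 8.4 s with the tool clear of the case; no verdict was returned.

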